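Fetch the gauge block from behind its neighbours on the setup rack

ROBOT

A 6-joint arm with a two-finger parallel gripper is mounted at the origin on a cart in front of the work surface, level with it; the furniture and walls round the work are solid. World frame = base frame: x ahead of the robot, y to its left, z up, the work surface at z = 0. Lengths are in m, angles in degrees, forces in N, time in s.
With the tool pointing down it reaches from about 0.325 to 0.9 m from the base axis. Payload 3.5 kg.
Tool frame: the origin (TCP) lies on the centre line of the jaws, within the pads' length; the fingertips stand 25 mm ahead of it and the grasp point (between the pads) lies 6 mm ahead of it; z points along the fingers, y is the line along which they close (so a half turn about z gives the same grasp; the last joint's range is limited). The gripper opens to 85 mm and grips with 20 to 120 N. Pads are 22 mm wide; open, the fingers measure 114 mm over their backs; the gripper's body (76 mm by 85 mm) begins 54 mm behind the grasp point. The pads swing forward as they close: fully open they stand 13 mm farther back than shut.
Start: joints at [64.492, 15.837, -1.513, 72.651, 0, 84.076], TCP at [0.209, 0.589, 0.219] pointing down, gripper open.
Joint ranges: [-178.77, 178.77], [-48.84, 107.48], [-61.69, 71.31], [-111.58, 123.2], [-90, 87.43], [-180, 180]. Speed limits (degrees/s): [147.25, 147.25, 180, 180, 180, 180].

INTERFACE

Orientations are given as a 3x3 rotation matrix whose columns are the frame's x, y, z axes.
In Python, from workcell import ctrl, viewer, job gives the robot as it stands.
- The arm moves only by the tool carry_out, never from a script. Its argument "rows" is a list of rows, each an object with "grip": the opening, from 0 (shut) to 1 (fully open); "travel": the shift along the world's x, y, z in m, a list of three; "twist": the turn, a rotation vector about the world's x, y, z in degrees, a list of three. A call has 1 to 20 rows; each row is the pose to reach, as a shift and turn from the pose commanded when the call began; what a row does not reach only later rows make up. A row lasts 1/8 s, in which the tool goes at most 62.5 mm and 10.7 degrees, less where a joint would pass 70% of its speed; a pose out of reach is approached as far as the arm can. A call with a gripper value outside its range is refused whole. The fingers move at their own pace and stop on an object; "squeeze" is the grip in N (left out, the last holds). Time passes only in rows, so rows that repeat a pose let the fingers close. It gives the time, the measured TCP pose, the force, the opening and the grip force at its end, in the units of the state.
- ctrl.get_state(): the state, without advancing time (a new reading comes with each control period).
- viewer.read_camera(name): name is "side" or "top" or "wrist"; returns a dict with "frame" (420x560x3 uint8, blue, green, red), "camera_matrix" (3x3 intrinsics, pixels), "R" (3x3) and "t" (3): a world point X has camera coordinates R X + t; the wrist camera has in their place "tool_from_camera" (4x4, takes a point from camera to tool coordinates, whose origin is the TCP and whose axes are the flange's). Camera axes: x right, y down, z forward; pixel columns grow to the right and rows downward; lengths in m; the calibration is good to about 2 mm. The wrist camera is an equidistant fisheye: a pixel r from the principal point sees the ray r / f radians off the axis. A picture is of the moment at which its call begins: read the wrist's pose just before it. There is no depth.
- job.hand_in(): hands the job in; it is judged then, once.
Trained networks look in a picture, given as the dict that the camera call returned (one of the last four; its "shot" number tells which), for a name from the list of things; names that differ only in an ending like _2 or _b are one class to them, and where a whole thing is asked for, a point or a joint stands for the part that bears it (a point fixed in the world has none). Each returns a list of dicts, best first, with "score" (0 to 1); they miss things now and then, are a little off and sometimes report something else, mostly with a low value. They report only what shows in the picture. A call takes as long as a camera call.
- viewer.find_in(picture, label): "box" ([left, top, width, height] in pixels, round what is visible of it).
- viewer.silhouettes(picture, label): "region" (420x560 bool, what is visible of it) and "box" ([left, top, width, height] in pixels, round what is visible of it).
The state is a dict: "clock": time; "joint_pos": joint angles; "joint_vel": joint speeds; "effort": joint torques, N m; "tcp_pos": TCP position; "tool_rot": TCP orientation; "force": force on the tool from outside, world axes, zero at the start; "torque": the same for the moment, N m; "opening": finger opening in m; "finger_force": force on a finger pad.
Only numpy, scipy, OpenCV 4.12 (cv2) and the standard library are available. Lean on these libraries where they do the work, as an engineer would, in place of code of your own. Each camera call takes 0.05 s, during which the arm holds its last target. There are 200 camera calls.

TASK

The ground steel gauge block is shut in, in the slot in the middle of the setup rack: first clear the cardboard carton and the wooden block that stand either side of it off to the wooden board at the left, leaving the gauge block where it is until both are there. Then fetch the gauge block and stand it upright in the middle of the black rubber square. Only after that put the carton and the wooden block back on the rack, each on the end where it stood, in the same spot and square to the rack as before.

Things in the scene. Friction and masses are not known exactly. Their poses are not given: they have to be found in the camera images.
- gauge: Plain grey ground steel block, upright, 30 x 40 x 50 mm (x, y, z), 0.24 kg. Origin at the centre of its underside, z up. At the start it stands in the middle slot of the rack, 4 mm above the bench, its axes along those of the rack within 0.06 rad. Grip it across its 40 mm (along the rack's y), above the plinths.
- wood: Dark wooden packing block lying flat, 44 x 90 x 30 mm (x, y, z), about 0.12 kg. Origin at the centre of its underside, z up. At the start it lies on one end of the rack (either one), its long side along the rack's y; grip it across its 44 mm (x).
- carton: Small closed brown cardboard carton, rigid, 51 x 70 x 45 mm (x, y, z), about 0.15 kg. Origin at the centre of its underside, z up. At the start it stands on the other end of the rack, its long side along the rack's y; grip it across its 51 mm (x).
- rack: Grey steel rack, 72 x 236 mm (x, y), fixed. Origin: centre of underside; y along its length. Two plinths, tops at 24 mm, 70 x 93 mm, centred at y = +-70.5 mm, carry wood and carton (centres at about y = +-71). Between them a slot 48 mm wide in y, floor at 4 mm, holds the gauge block; cheek plates before and behind it (inner faces x = +-24, 34 mm wide in y, tops at 50 mm) leave only its y sides to grip.
- board: Brown oil-soaked wooden board, fixed flat on the bench at the robot's left, 190 x 192 x 12 mm (x, y, z): the side area. Origin at the centre of its underside, so its top is 12 mm above. A bench vice and a few bystanders, up to 91 mm high, stand beside it and round the rack and the square: carry things with their underside at least 130 mm above the bench on the way.
- pad: Black rubber square, fixed flat on the bench, 100 x 100 x 5 mm. Origin at the centre of its underside, so its top is 5 mm above.

How it is judged (in metres and radians):
On the way, in this order (a step that is already met when the one before it is completed fails the run):
1. the carton and the wooden block both lie on the wooden board, let go and at rest, with the gauge block still in its slot (x of carton in the frame of board between -0.095 and 0.095 m and y of carton in the frame of board between -0.096 and 0.096 m and z of carton in the frame of board between 0.005 and 0.022 m and angle between each of carton, wood's own z axis and vertical below 0.12 rad and x of wood in the frame of board between -0.095 and 0.095 m and y of wood in the frame of board between -0.096 and 0.096 m and z of wood in the frame of board between 0.005 and 0.022 m and contact force between each of carton, wood and the fingers below 0.05 N and linear speed of each of carton, wood below 0.03 m/s and angular speed of each of carton, wood below 0.3 rad/s and distance of gauge from where it was at the start of the episode below 0.015 m), for 0.2 s.
2. the gauge block stands in the middle of the rubber square, let go, while the carton and the wooden block are still on the board (horizontal distance between gauge and pad below 0.015 m and z of gauge in the frame of pad between 0.002 and 0.009 m and angle between gauge's own z axis and vertical below 0.1 rad and contact force between gauge and the fingers below 0.05 N and linear speed of gauge below 0.03 m/s and angular speed of gauge below 0.3 rad/s and x of carton in the frame of board between -0.095 and 0.095 m and y of carton in the frame of board between -0.096 and 0.096 m and z of carton in the frame of board between 0.005 and 0.022 m and angle between each of carton, wood's own z axis and vertical below 0.12 rad and x of wood in the frame of board between -0.095 and 0.095 m and y of wood in the frame of board between -0.096 and 0.096 m and z of wood in the frame of board between 0.005 and 0.022 m), for 0.2 s.
At the end, for the whole second after the job is handed in: The gauge block stands upright on the rubber square, its centre within 15 mm of the square's centre; the carton and the wooden block are back on the rack, upright, each within 15 mm of where it was at the start and square to the rack within 0.2 rad; all released and at rest (horizontal distance between gauge and pad below 0.015 m and z of gauge in the frame of pad between 0.002 and 0.009 m and angle between each of gauge, carton, wood's own z axis and vertical below 0.1 rad and contact force between each of gauge, carton, wood and the fingers below 0.05 N and linear speed of each of gauge, carton, wood below 0.03 m/s and angular speed of each of gauge, carton, wood below 0.3 rad/s and distance of each of carton, wood from where it was at the start of the episode below 0.015 m and angle between the x axis of each of carton, wood and the x axis of rack, either way round below 0.2 rad); the robot touches nothing.
It also fails if it takes over 141 s, if anything falls off the work surface, if the arm or the gripper's body presses on something with over 40 N, if the wrist force passes 120 N, or if a joint passes its speed limit or range.

## Working session

There is one attempt and no reset: what is moved stays moved. The work goes in short steps, Python scripts to look and compute and a tool call to move; the robot and the scene stay as the last step left them, time stands still between calls to the robot, and variables do not carry over. Pictures are saved under pics/ and viewed, at most 14 in all, crops included, and the job is handed in when it is done.

Besides the shell and the picture viewer there is one more tool, called after ">>>" as name([rows], argument=value, ...), one row to a line, values as JSON. carry_out: Moves the arm, as the interface text tells. Its arguments: {"type":"object","properties":{"rows":{"type":"array"},"squeeze":{"type":"number"}},"required":["rows"]}

```bash
mkdir -p pics; ls
python3 - <<'E'
from workcell import ctrl, viewer, job
import cv2,numpy as np
s=ctrl.get_state(); print(s['clock'],s['tcp_pos'],s['tool_rot'],s['opening'])
for n in ['side','top']:
    p=viewer.read_camera(n); cv2.imwrite(f'pics/{n}0.png',p['frame'])
    print(n,p['camera_matrix'],p['R'],p['t'], -np.array(p['R']).T@p['t'])
    for l in ['gauge','wood','carton','rack','board','pad']:
        print(l,[(r['box'],round(r['score'],2)) for r in viewer.find_in(p,l)][:3])
E
```

```text
pics
0.0 [0.20917068 0.58809724 0.21803361] [[-9.42141300e-01  3.35214746e-01 -9.19480127e-04]
 [ 3.35215961e-01  9.42139066e-01 -2.05908772e-03]
 [ 1.76041581e-04 -2.24817599e-03 -9.99997457e-01]] 0.0856074789466162
side [[502.52705544   0.         279.28874748]
 [  0.         502.52705544 210.17190987]
 [  0.           0.           1.        ]] [[-0.99961198 -0.02607804 -0.0097887 ]
 [-0.00186288  0.41322213 -0.91062836]
 [ 0.02779231 -0.91025678 -0.41311037]] [0.51811103 0.0542474  1.25442448] [0.48314769 1.13294349 0.57268661]
gauge []
wood [([292.0, 168.9, 13.6, 10.6], 0.74)]
carton [([294.1, 179.0, 21.0, 25.0], 0.61)]
rack [([287.2, 177.7, 30.3, 34.4], 0.7)]
board [([190.2, 273.3, 107.4, 67.9], 0.63)]
pad [([278.9, 223.2, 44.4, 17.5], 0.83)]
top [[488.00187284   0.         287.36057604]
 [  0.         488.00187284 213.12646511]
 [  0.           0.           1.        ]] [[ 0.01948184 -0.99980314  0.00376006]
 [-0.99521269 -0.01975236 -0.09571592]
 [ 0.09577135 -0.00187734 -0.99540159]] [-0.02820744  0.48756705  1.07499536] [ 0.38282869 -0.01655316  1.11682609]
gauge [([368.5, 212.3, 20.6, 24.4], 0.66)]
wood [([326.7, 217.6, 40.6, 20.7], 0.65), ([392.2, 213.1, 39.5, 22.0], 0.55)]
carton [([331.4, 214.6, 33.1, 23.2], 0.84)]
rack [([324.7, 207.2, 103.7, 38.0], 0.66)]
board [([95.6, 133.9, 91.2, 87.2], 0.75)]
pad [([260.7, 205.4, 48.0, 45.6], 0.65)]
```

View pics/top0.png

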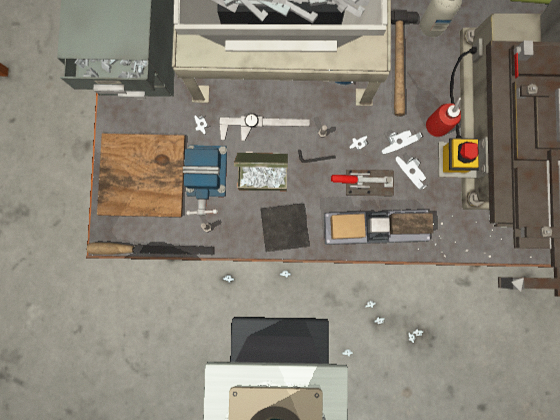

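View pics/side0.png

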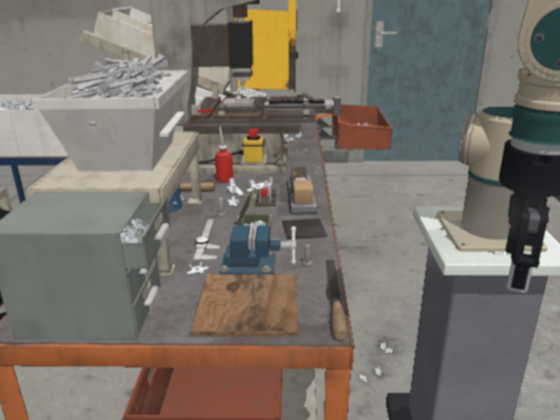

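The top view shows, left to right in pixels:
- Board at about (142,175), with the vice right of it at (205,170).
- Pad at (285,227).
- Carton at (349,226), gauge at (380,226) and wood at (412,222), all on the rack.

The side view shows the carton nearest the camera at (303,190), the pad at (303,229) and the board at (247,303).

```bash
cat > h.py <<'E'
from workcell import ctrl, viewer, job
import cv2,numpy as np
A=np.array
Z=dict(carton=.069,wood=.054,gauge=.054,board=.012,pad=.005,rack=.024)
def unproj(p,uv,z,state=None):
    """pixels Nx2 -> world points on plane z"""
    uv=np.atleast_2d(A(uv,float)); K=A(p['camera_matrix'])
    a=(uv-K[:2,2])/[K[0,0],K[1,1]]
    if 'R' in p:
        R=A(p['R']); c=-R.T@A(p['t']); d=np.c_[a,np.ones(len(a))]@R
    else:
        th=np.linalg.norm(a,axis=1,keepdims=True); d=np.c_[a/np.maximum(th,1e-9)*np.sin(th),np.cos(th)]
        T=A(p['tool_from_camera']); Q=A(state['tool_rot']); c=Q@T[:3,3]+A(state['tcp_pos']); d=d@(Q@T[:3,:3]).T
    return c+d*((z-c[2])/d[:,2])[:,None]
def rect(p,label,z,state=None,k=0):
    """min-area rectangle on plane z of silhouette contour: (cx,cy),(sides),angle of the long side deg"""
    r=viewer.silhouettes(p,label)
    out=[]
    for q in r[:2]:
        c=max(cv2.findContours(q['region'].astype(np.uint8),cv2.RETR_EXTERNAL,cv2.CHAIN_APPROX_NONE)[0],key=len)[:,0]
        w=unproj(p,c,z,state)[:,:2]
        (cx,cy),(a,b),g=cv2.minAreaRect((w*1000).astype(np.float32))
        if b>a: g+=90; a,b=b,a
        out.append((round(q['score'],2),round(cx,1),round(cy,1),round(a,1),round(b,1),round((g+0)%180,1)))
    return out
def snap(n,name=None):
    s=ctrl.get_state(); p=viewer.read_camera(n)
    if name: cv2.imwrite(f'pics/{name}.png',p['frame'])
    return s,p
E
python3 - <<'E'
from h import *
s,p=snap('top')
for l in Z: print(l,rect(p,l,Z[l]))
s,p=snap('wrist'); print(p['camera_matrix'],p['tool_from_camera'])
E
```

```text
carton [(0.91, 458.3, -147.7, 71.5, 50.0, 94.1), (0.34, 559.9, 301.6, 185.4, 182.3, 90.0)]
wood [(0.58, 466.6, -289.4, 92.2, 43.8, 91.1)]
gauge [(0.67, 463.0, -217.0, 48.6, 35.0, 91.1), (0.38, 466.6, -289.5, 92.4, 43.8, 91.1)]
board [(0.62, 570.3, 318.5, 195.5, 194.3, 89.9)]
pad [(0.89, 457.8, -12.7, 102.0, 100.6, 8.5)]
rack [(0.93, 460.5, -217.5, 232.2, 72.3, 93.5)]
[[325.1922621    0.         287.13531219]
 [  0.         325.1922621  208.09980375]
 [  0.           0.           1.        ]] [[ 3.74937508e-04 -9.60221300e-01 -2.79239886e-01  7.11609594e-02]
 [ 9.99999641e-01  5.72301600e-04 -6.25264590e-04  3.87579304e-04]
 [ 7.60201811e-04 -2.79239551e-01  9.60221170e-01 -1.52961824e-01]
 [ 0.00000000e+00  0.00000000e+00  0.00000000e+00  1.00000000e+00]]
```

>>> carry_out([
  {"grip": 1, "travel": [0.249, -0.736, 0.05], "twist": [0, 0, -67]},
  {"grip": 1, "travel": [0.249, -0.736, 0.05], "twist": [0, 0, -67]},
  {"grip": 1, "travel": [0.249, -0.736, 0.05], "twist": [0, 0, -67]},
  {"grip": 1, "travel": [0.249, -0.736, 0.05], "twist": [0, 0, -67]},
  {"grip": 1, "travel": [0.249, -0.736, 0.05], "twist": [0, 0, -67]},
  {"grip": 1, "travel": [0.249, -0.736, 0.05], "twist": [0, 0, -67]},
  {"grip": 1, "travel": [0.249, -0.736, 0.05], "twist": [0, 0, -67]},
  {"grip": 1, "travel": [0.249, -0.736, 0.05], "twist": [0, 0, -67]},
  {"grip": 1, "travel": [0.249, -0.736, 0.05], "twist": [0, 0, -67]},
  {"grip": 1, "travel": [0.249, -0.736, 0.05], "twist": [0, 0, -67]},
  {"grip": 1, "travel": [0.249, -0.736, 0.05], "twist": [0, 0, -67]},
  {"grip": 1, "travel": [0.249, -0.736, 0.05], "twist": [0, 0, -67]},
  {"grip": 1, "travel": [0.249, -0.736, 0.05], "twist": [0, 0, -67]},
  {"grip": 1, "travel": [0.249, -0.736, 0.05], "twist": [0, 0, -67]},
  {"grip": 1, "travel": [0.249, -0.736, 0.05], "twist": [0, 0, -67]},
  {"grip": 1, "travel": [0.249, -0.736, 0.05], "twist": [0, 0, -67]},
])

```text
clock: 3.1
tcp_pos: [0.458, -0.1459, 0.2692]
tool_rot: [[-0.061, 0.998, -0.0], [0.998, 0.061, 0.0], [0.0, -0.0, -1.0]]
force: [0.6, -0.4, -0.3]
opening: 0.0853
finger_force: 0.0
```

Run:
```python
from h import *
s,p=snap('wrist','w1'); print(s['clock'],s['tcp_pos'],s['tool_rot'],s['joint_pos'])
for l in ['carton','wood','gauge','rack']: print(l,rect(p,l,Z[l],s))
```

```text
3.1 [ 0.45800607 -0.14589883  0.26915592] [[-6.11847459e-02  9.98126405e-01 -3.26379466e-04]
 [ 9.98126376e-01  6.11848705e-02  3.86717721e-04]
 [ 4.05962654e-04 -3.02106728e-04 -9.99999872e-01]] [-2.53884748e+01 -2.87697176e-01 -1.41276696e+01  7.61864217e+01
  1.19996164e-02  6.11036999e+01]
carton [(0.93, 459.5, -146.8, 75.0, 50.0, 93.5)]
wood [(0.69, 468.8, -283.8, 101.5, 43.9, 91.7)]
gauge [(0.84, 465.0, -214.3, 49.5, 29.6, 91.3)]
rack [(0.64, 463.1, -217.7, 233.2, 70.4, 93.0)]
```

View pics/w1.png

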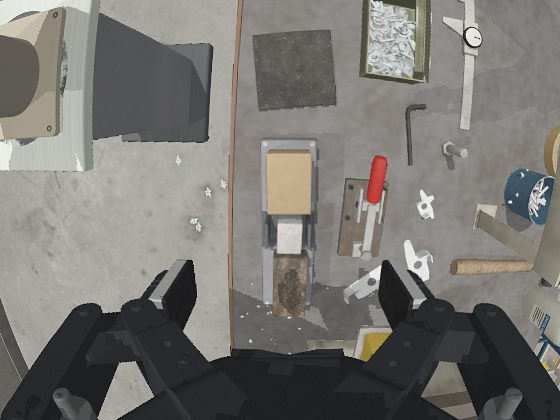

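The wrist view shows the carton (289,180), gauge (289,235) and wood (290,285) in line on the rack, with the clamp at (365,220) to its right and enough finger clearance. Both cameras agree: carton at about (0.459, -0.148), wood at about (0.467, -0.289), rack yaw about 3.3°.

>>> carry_out([
  {"grip": 0.82, "travel": [0.001, -0.0025, -0.06], "twist": [0, 0, 0]},
  {"grip": 0.82, "travel": [0.001, -0.0025, -0.12], "twist": [0, 0, 0]},
  {"grip": 0.82, "travel": [0.001, -0.0025, -0.17], "twist": [0, 0, 0]},
  {"grip": 0.82, "travel": [0.001, -0.0025, -0.2], "twist": [0, 0, 0]},
  {"grip": 0.82, "travel": [0.001, -0.0025, -0.215], "twist": [0, 0, 0]},
  {"grip": 0.82, "travel": [0.001, -0.0025, -0.215], "twist": [0, 0, 0]},
  {"grip": 0.82, "travel": [0.001, -0.0025, -0.215], "twist": [0, 0, 0]},
  {"grip": 0, "travel": [0.001, -0.0025, -0.215], "twist": [0, 0, 0]},
  {"grip": 0, "travel": [0.001, -0.0025, -0.215], "twist": [0, 0, 0]},
  {"grip": 0, "travel": [0.001, -0.0025, -0.215], "twist": [0, 0, 0]},
  {"grip": 0, "travel": [0.001, -0.0025, -0.215], "twist": [0, 0, 0]},
  {"grip": 0, "travel": [0.001, -0.0025, -0.215], "twist": [0, 0, 0]},
  {"grip": 0, "travel": [0.001, -0.0025, -0.215], "twist": [0, 0, 0]},
  {"grip": 0, "travel": [0.001, -0.0025, -0.215], "twist": [0, 0, 0]},
], squeeze=50)

```text
clock: 5.1
tcp_pos: [0.4612, -0.1512, 0.0569]
tool_rot: [[-0.059, 0.998, 0.003], [0.998, 0.059, -0.003], [-0.003, 0.003, -1.0]]
force: [-1.9, 0.1, 12.0]
opening: 0.0001
finger_force: 5.8
```

Run:
```python
from h import *
s,p=snap('wrist','w2'); print(s['clock'],s['tcp_pos'],s['force'],s['opening'],s['finger_force'])
s,q=snap('top','t2')
for l in ['carton','wood','gauge']: print(l,rect(q,l,Z[l]))
s,q2=snap('side')
a=q['frame'][150:290,270:450]; b=q2['frame'][110:250,220:400]
cv2.imwrite('pics/c2.png',np.vstack([p['frame'],np.hstack([cv2.resize(a,(280,180)),cv2.resize(b,(280,180))])]))
```

```text
5.1 [ 0.46124987 -0.15115493  0.05693116] [-1.92956    0.1233584 12.0458647] 5.917535913134904e-05 5.76392138900701
carton [(0.69, 455.7, -121.6, 51.8, 17.2, 0.6)]
wood [(0.51, 468.4, -322.0, 42.3, 26.2, 179.5)]
gauge []
```

View pics/c2.png

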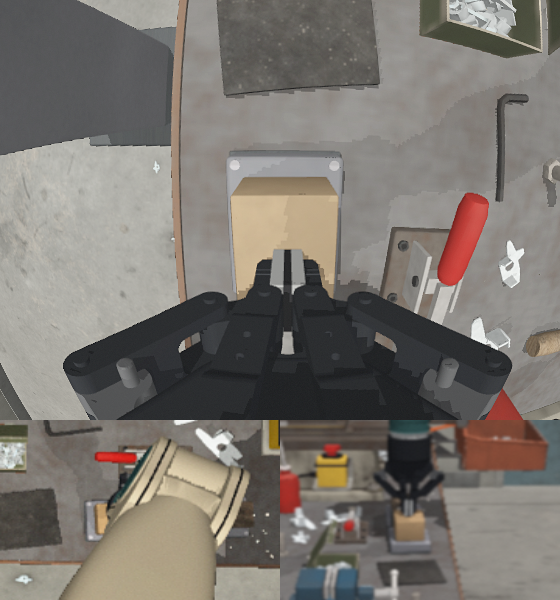

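Unexpected: the jaws shut fully, and the wrist view shows the closed pads at (288,270) in front of the carton's top face. I'll check the heights against known features.

```bash
python3 - <<'E'
from h import *
s,p=snap('wrist')
for l in ['carton','pad','rack']: print(l,rect(p,l,Z[l],s))
for z in (.03,.05,.069,.09): print(z,unproj(p,[[232,195],[337,195],[288,250],[288,290]],z,s).round(4)[:,:2].tolist())
for z in (.024,.01): print(z,unproj(p,[[245,178],[325,178],[229,152],[342,152]],z,s).round(4)[:,:2].tolist())
# project where tips should be (tool pts)
T=np.linalg.inv(A(p['tool_from_camera']));K=A(p['camera_matrix'])
for x in ([0,0,0],[0,0,.006],[0,0,.025],[.011,0,.025],[.011,0,.012],[.011,0,0]):
    c=T[:3,:3]@A(x)+T[:3,3]; r=np.hypot(c[0],c[1]); th=np.arctan2(r,c[2]); print(x,(K[:2,2]+325.19*th*c[:2]/r).round(1))
E
python3 - <<'E'
from h import *
import cv2
im=cv2.imread('pics/w2.png'); cv2.imwrite('pics/z2.png',cv2.resize(im[150:330,200:380],(720,600)[:1]*0+(600,600),interpolation=cv2.INTER_CUBIC))
s,q=snap('side'); cv2.imwrite('pics/s2.png',cv2.resize(q['frame'][120:230,240:380],(700,550),interpolation=cv2.INTER_CUBIC))
E
```

```text
carton [(0.95, 458.8, -137.1, 62.4, 49.3, 94.2)]
pad [(0.97, 461.4, -31.0, 101.0, 64.3, 6.4)]
rack [(0.71, 458.6, -146.0, 93.9, 68.6, 92.8)]
0.03 [[0.4281, -0.1264], [0.4883, -0.1228], [0.4623, -0.1586], [0.464, -0.1866]]
0.05 [[0.4312, -0.1211], [0.4848, -0.118], [0.4616, -0.1497], [0.4631, -0.1747]]
0.069 [[0.4342, -0.1161], [0.4814, -0.1134], [0.461, -0.1414], [0.4624, -0.1633]]
0.09 [[0.4376, -0.1106], [0.4777, -0.1083], [0.4604, -0.1321], [0.4615, -0.1508]]
0.024 [[0.4346, -0.1172], [0.4813, -0.1145], [0.4248, -0.1023], [0.4899, -0.0985]]
0.01 [[0.433, -0.1201], [0.4831, -0.1171], [0.4224, -0.1041], [0.4924, -0.1]]
[0, 0, 0] [287.2 257.9]
[0, 0, 0.006] [287.2 253.1]
[0, 0, 0.025] [287.2 239.9]
[0.011, 0, 0.025] [287.2 222.2]
[0.011, 0, 0.012] [287.2 230. ]
[0.011, 0, 0] [287.2 238.2]
```

View pics/s2.png

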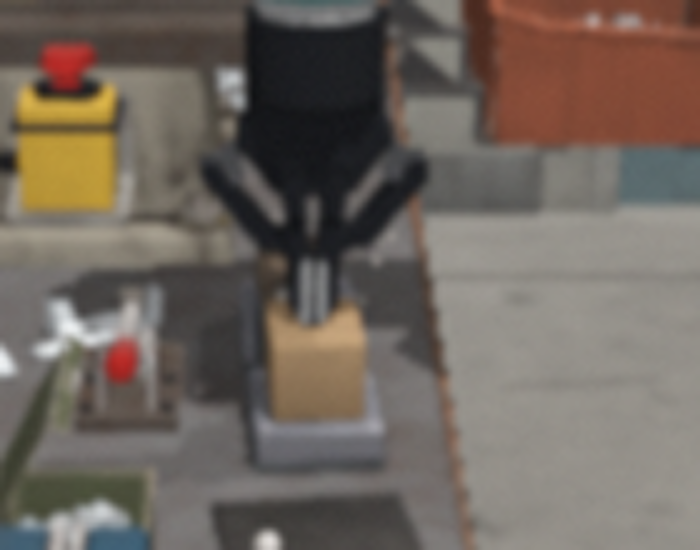

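View pics/z2.png

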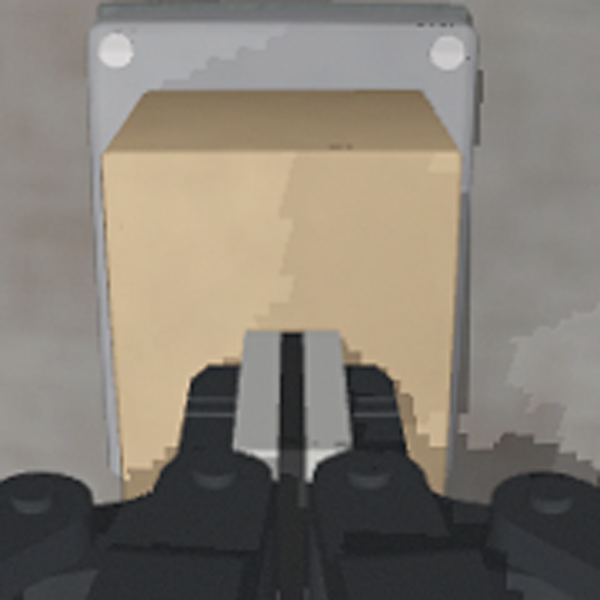

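The side view shows the shut jaws standing on top of the carton (about (315,315) in the crop). In the wrist view the pad tips sit about 27 px behind where the stated 25 mm puts them. The carton hasn't moved. I'll lift, and measure the finger geometry shut and open in free air.

>>> carry_out([
  {"grip": 0, "travel": [0, 0, 0.05], "twist": [0, 0, 0]},
  {"grip": 0, "travel": [0, 0, 0.1], "twist": [0, 0, 0]},
  {"grip": 0, "travel": [0, 0, 0.1], "twist": [0, 0, 0]},
  {"grip": 0, "travel": [0, 0, 0.1], "twist": [0, 0, 0]},
])

```text
clock: 6.15
tcp_pos: [0.4595, -0.1497, 0.1544]
tool_rot: [[-0.06, 0.998, 0.001], [0.998, 0.06, -0.0], [-0.0, 0.001, -1.0]]
force: [0.5, 0.5, -1.0]
opening: -0.0002
finger_force: 0.0
```

Run:
```python
from h import *
s,p=snap('wrist','w3'); print(s['tcp_pos'],s['force'],s['opening'])
T=np.linalg.inv(A(p['tool_from_camera']));K=A(p['camera_matrix'])
w1=cv2.imread('pics/w1.png')
def pr(x):
    c=T[:3,:3]@A(x)+T[:3,3]; r=np.hypot(c[0],c[1]); th=np.arctan2(r,c[2]); return K[:2,2]+325.19*th*c[:2]/r
im=p['frame'].copy()
for z,c in ((.025,(0,0,255)),(0,(0,255,0)),(-.015,(255,0,0))):
    for y in (-.003,.003): cv2.circle(im,tuple(int(v) for v in pr([.011,y,z])),2,c,-1)
for z,c in ((.012,(0,0,255)),(-.013,(0,255,0)),(-.028,(255,0,0))):
    for y in (-.0427,.0427): cv2.circle(w1,tuple(int(v) for v in pr([.011,y,z])),2,c,-1)
cv2.imwrite('pics/c3.png',np.hstack([cv2.resize(im[180:380,180:400],(400,364)),cv2.resize(w1[180:380,120:450],(400,364))]))
```

```text
[ 0.45948095 -0.14966861  0.15443509] [ 0.5029431   0.53489894 -0.95267349] -0.00016947701037202395
```

View pics/c3.png

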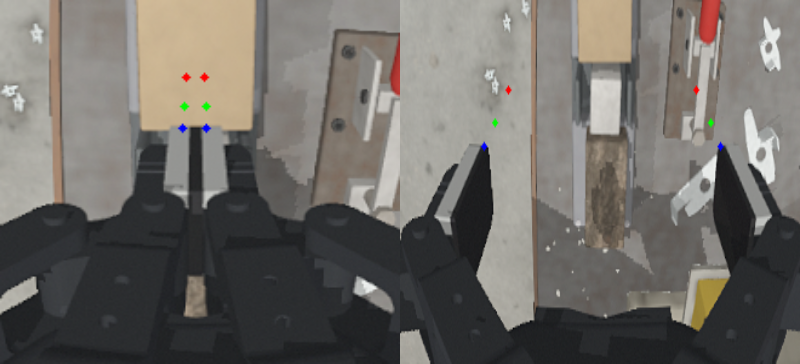

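In free air the pad tips sit on the blue marks in both panels: tool z of about -15 mm shut and -28 mm open. The real fingertips are therefore about 39 mm further back than stated, which matches touching the 69 mm carton top at a TCP height of 57 mm. I'll apply that offset from here on, so the tips are at about TCP + 13 mm shut.

>>> carry_out([
  {"grip": 0.85, "travel": [0, 0, 0], "twist": [0, 0, 0]},
  {"grip": 0.85, "travel": [0, 0, 0], "twist": [0, 0, 0]},
  {"grip": 0.85, "travel": [0, 0, 0], "twist": [0, 0, 0]},
  {"grip": 0.85, "travel": [0, 0, 0], "twist": [0, 0, 0]},
  {"grip": 0.85, "travel": [0, 0, -0.05], "twist": [0, 0, 0]},
  {"grip": 0.85, "travel": [0, 0, -0.09], "twist": [0, 0, 0]},
  {"grip": 0.85, "travel": [0, 0, -0.12], "twist": [0, 0, 0]},
  {"grip": 0.85, "travel": [0, 0, -0.139], "twist": [0, 0, 0]},
  {"grip": 0.85, "travel": [0, 0, -0.139], "twist": [0, 0, 0]},
  {"grip": 0.85, "travel": [0, 0, -0.139], "twist": [0, 0, 0]},
])

```text
clock: 7.45
tcp_pos: [0.4602, -0.15, 0.016]
tool_rot: [[-0.06, 0.998, 0.001], [0.998, 0.06, -0.001], [-0.001, 0.001, -1.0]]
force: [0.7, 0.6, -0.3]
opening: 0.0725
finger_force: 0.0
```

>>> carry_out([
  {"grip": 0, "travel": [0, 0, 0], "twist": [0, 0, 0]},
  {"grip": 0, "travel": [0, 0, 0], "twist": [0, 0, 0]},
  {"grip": 0, "travel": [0, 0, 0], "twist": [0, 0, 0]},
  {"grip": 0, "travel": [0, 0, 0], "twist": [0, 0, 0]},
  {"grip": 0, "travel": [0, 0, 0], "twist": [0, 0, 0]},
  {"grip": 0, "travel": [0, 0, 0], "twist": [0, 0, 0]},
], squeeze=50)

```text
clock: 8.2
tcp_pos: [0.4609, -0.1503, 0.0165]
tool_rot: [[-0.06, 0.998, 0.003], [0.998, 0.06, -0.001], [-0.001, 0.002, -1.0]]
force: [0.2, 0.4, 5.6]
opening: 0.0496
finger_force: 52.5
```

>>> carry_out([
  {"grip": 0, "travel": [0, 0, 0.04], "twist": [0, 0, 0]},
  {"grip": 0, "travel": [0, 0, 0.09], "twist": [0, 0, 0]},
  {"grip": 0, "travel": [0, 0, 0.14], "twist": [0, 0, 0]},
  {"grip": 0, "travel": [0, 0, 0.14], "twist": [0, 0, 0]},
  {"grip": 0, "travel": [0.01, 0.05, 0.14], "twist": [0, 0, 0]},
  {"grip": 0, "travel": [0.022, 0.11, 0.14], "twist": [0, 0, 0]},
  {"grip": 0, "travel": [0.034, 0.17, 0.14], "twist": [0, 0, 0]},
  {"grip": 0, "travel": [0.046, 0.23, 0.14], "twist": [0, 0, 0]},
  {"grip": 0, "travel": [0.058, 0.29, 0.14], "twist": [0, 0, 0]},
  {"grip": 0, "travel": [0.07, 0.35, 0.14], "twist": [0, 0, 0]},
  {"grip": 0, "travel": [0.082, 0.41, 0.14], "twist": [0, 0, 0]},
  {"grip": 0, "travel": [0.094, 0.47, 0.14], "twist": [0, 0, 0]},
  {"grip": 0, "travel": [0.105, 0.52, 0.14], "twist": [0, 0, 0]},
  {"grip": 0, "travel": [0.105, 0.52, 0.14], "twist": [0, 0, 0]},
  {"grip": 0, "travel": [0.105, 0.52, 0.14], "twist": [0, 0, 0]},
  {"grip": 0, "travel": [0.105, 0.52, 0.14], "twist": [0, 0, 0]},
])

```text
clock: 10.2
tcp_pos: [0.5638, 0.3687, 0.1544]
tool_rot: [[-0.058, 0.998, -0.002], [0.998, 0.058, -0.001], [-0.001, -0.002, -1.0]]
force: [0.2, 0.1, -1.2]
opening: 0.05
finger_force: 52.5
```

Run:
```python
from h import *
s,p=snap('wrist'); print(s['tcp_pos'],s['tool_rot'],s['force'],s['opening'],s['finger_force'])
print('board',rect(p,'board',.012,s))
s,p=snap('top','t4'); 
for l in ['board','wood','gauge']: print(l,rect(p,l,Z[l]))
```

```text
[0.56378329 0.36872479 0.15439048] [[-0.05826146  0.99829985 -0.00173428]
 [ 0.99830074  0.05825941 -0.00121118]
 [-0.00110809 -0.0018019  -0.99999776]] [ 0.22286905  0.09774787 -1.23037466] 0.05002442709146238 52.460514307022095
board [(0.95, 571.9, 352.6, 188.4, 128.3, 0.1)]
board [(0.77, 570.1, 318.2, 194.1, 190.7, 89.7)]
wood [(0.64, 465.5, -289.3, 92.7, 46.0, 91.1)]
gauge [(0.64, 463.0, -218.1, 46.3, 30.7, 91.1)]
```

View pics/t4.png

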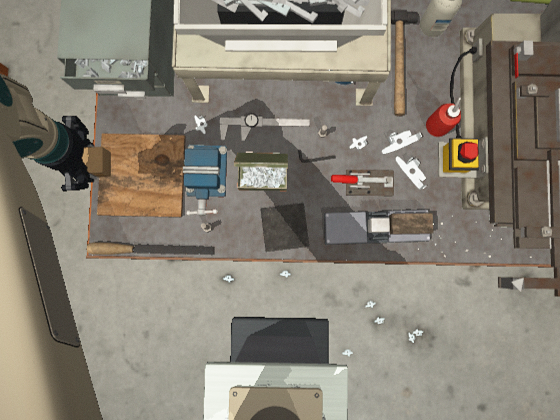

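The top view shows the held carton at (98,160), which parallax at its height puts over the left half of the board. The wood and gauge are undisturbed. I'll lower it.

>>> carry_out([
  {"grip": 0, "travel": [0, 0, -0.05], "twist": [0, 0, 0]},
  {"grip": 0, "travel": [0, 0, -0.1], "twist": [0, 0, 0]},
  {"grip": 0, "travel": [0, 0, -0.13], "twist": [0, 0, 0]},
  {"grip": 0, "travel": [0, 0, -0.145], "twist": [0, 0, 0]},
  {"grip": 0, "travel": [0, 0, -0.15], "twist": [0, 0, 0]},
  {"grip": 0, "travel": [0, 0, -0.151], "twist": [0, 0, 0]},
  {"grip": 0, "travel": [0, 0, -0.151], "twist": [0, 0, 0]},
  {"grip": 0, "travel": [0, 0, -0.151], "twist": [0, 0, 0]},
  {"grip": 0.85, "travel": [0, 0, -0.15], "twist": [0, 0, 0]},
  {"grip": 0.85, "travel": [0, 0, -0.15], "twist": [0, 0, 0]},
  {"grip": 0.85, "travel": [0, 0, -0.15], "twist": [0, 0, 0]},
  {"grip": 0.85, "travel": [0, 0, -0.15], "twist": [0, 0, 0]},
])

```text
clock: 12.0
tcp_pos: [0.5645, 0.3704, 0.0052]
tool_rot: [[-0.06, 0.998, 0.0], [0.998, 0.06, 0.0], [0.0, 0.0, -1.0]]
force: [0.3, -0.2, 0.0]
opening: 0.0728
finger_force: 0.0
```

>>> carry_out([
  {"grip": 0.85, "travel": [0, 0, 0.05], "twist": [0, 0, 0]},
  {"grip": 0.85, "travel": [0, 0, 0.1], "twist": [0, 0, 0]},
  {"grip": 0.85, "travel": [0, 0, 0.16], "twist": [0, 0, 0]},
  {"grip": 0.85, "travel": [-0.01, -0.06, 0.16], "twist": [0, 0, 0]},
  {"grip": 0.85, "travel": [-0.0975, -0.661, 0.16], "twist": [0, 0, 0]},
  {"grip": 0.85, "travel": [-0.0975, -0.661, 0.16], "twist": [0, 0, 0]},
  {"grip": 0.85, "travel": [-0.0975, -0.661, 0.16], "twist": [0, 0, 0]},
  {"grip": 0.85, "travel": [-0.0975, -0.661, 0.16], "twist": [0, 0, 0]},
  {"grip": 0.85, "travel": [-0.0975, -0.661, 0.16], "twist": [0, 0, 0]},
  {"grip": 0.85, "travel": [-0.0975, -0.661, 0.16], "twist": [0, 0, 0]},
  {"grip": 0.85, "travel": [-0.0975, -0.661, 0.16], "twist": [0, 0, 0]},
  {"grip": 0.85, "travel": [-0.0975, -0.661, 0.16], "twist": [0, 0, 0]},
  {"grip": 0.85, "travel": [-0.0975, -0.661, 0.16], "twist": [0, 0, 0]},
  {"grip": 0.85, "travel": [-0.0975, -0.661, 0.16], "twist": [0, 0, 0]},
  {"grip": 0.85, "travel": [-0.0975, -0.661, 0.16], "twist": [0, 0, 0]},
  {"grip": 0.85, "travel": [-0.0975, -0.661, 0.16], "twist": [0, 0, 0]},
  {"grip": 0.85, "travel": [-0.0975, -0.661, 0.16], "twist": [0, 0, 0]},
  {"grip": 0.85, "travel": [-0.0975, -0.661, 0.16], "twist": [0, 0, 0]},
])

```text
clock: 14.25
tcp_pos: [0.4672, -0.2894, 0.1652]
tool_rot: [[-0.061, 0.998, -0.0], [0.998, 0.061, 0.0], [0.0, -0.0, -1.0]]
force: [-0.4, -0.1, 0.2]
opening: 0.072
finger_force: 0.0
```

Run:
```python
from h import *
s,p=snap('wrist'); print(s['tcp_pos'],s['tool_rot'][0],s['opening'])
for l in ['wood','gauge','rack']: print(l,rect(p,l,Z[l],s))
s,p=snap('top'); print('carton',rect(p,'carton',.057))
```

```text
[ 0.46717777 -0.28941876  0.16522189] [-6.14330393e-02  9.98111198e-01 -1.31429134e-04] 0.07200120300474204
wood [(0.8, 469.3, -288.5, 91.4, 43.7, 92.2)]
gauge [(0.81, 464.7, -220.8, 39.4, 29.6, 91.0)]
rack [(0.56, 462.8, -221.6, 227.9, 69.1, 93.2)]
carton [(0.88, 561.4, 362.8, 82.4, 57.8, 91.1)]
```

>>> carry_out([
  {"grip": 0.8, "travel": [0.001, 0, -0.05], "twist": [0, 0, 0]},
  {"grip": 0.8, "travel": [0.001, 0, -0.1], "twist": [0, 0, 0]},
  {"grip": 0.8, "travel": [0.001, 0, -0.13], "twist": [0, 0, 0]},
  {"grip": 0.8, "travel": [0.001, 0, -0.147], "twist": [0, 0, 0]},
  {"grip": 0.8, "travel": [0.001, 0, -0.152], "twist": [0, 0, 0]},
  {"grip": 0.8, "travel": [0.001, 0, -0.152], "twist": [0, 0, 0]},
  {"grip": 0.8, "travel": [0.001, 0, -0.152], "twist": [0, 0, 0]},
  {"grip": 0, "travel": [0.001, 0, -0.152], "twist": [0, 0, 0]},
  {"grip": 0, "travel": [0.001, 0, -0.152], "twist": [0, 0, 0]},
  {"grip": 0, "travel": [0.001, 0, -0.152], "twist": [0, 0, 0]},
  {"grip": 0, "travel": [0.001, 0, -0.152], "twist": [0, 0, 0]},
  {"grip": 0, "travel": [0.001, 0, -0.152], "twist": [0, 0, 0]},
  {"grip": 0, "travel": [0.001, 0, -0.152], "twist": [0, 0, 0]},
  {"grip": 0, "travel": [0.001, 0, -0.152], "twist": [0, 0, 0]},
], squeeze=50)

```text
clock: 16.3
tcp_pos: [0.469, -0.2914, 0.0144]
tool_rot: [[-0.06, 0.998, 0.002], [0.998, 0.06, -0.001], [-0.002, 0.002, -1.0]]
force: [0.4, -0.0, 4.9]
opening: 0.0431
finger_force: 52.1
```

>>> carry_out([
  {"grip": 0, "travel": [0, 0, 0.04], "twist": [0, 0, 0]},
  {"grip": 0, "travel": [0, 0, 0.09], "twist": [0, 0, 0]},
  {"grip": 0, "travel": [0, 0, 0.14], "twist": [0, 0, 0]},
  {"grip": 0, "travel": [0, 0, 0.14], "twist": [0, 0, 0]},
  {"grip": 0, "travel": [0.0085, 0.05, 0.14], "twist": [0, 0, 0]},
  {"grip": 0, "travel": [0.0185, 0.11, 0.14], "twist": [0, 0, 0]},
  {"grip": 0, "travel": [0.0285, 0.17, 0.14], "twist": [0, 0, 0]},
  {"grip": 0, "travel": [0.0385, 0.23, 0.14], "twist": [0, 0, 0]},
  {"grip": 0, "travel": [0.0485, 0.29, 0.14], "twist": [0, 0, 0]},
  {"grip": 0, "travel": [0.0585, 0.35, 0.14], "twist": [0, 0, 0]},
  {"grip": 0, "travel": [0.0685, 0.41, 0.14], "twist": [0, 0, 0]},
  {"grip": 0, "travel": [0.0785, 0.47, 0.14], "twist": [0, 0, 0]},
  {"grip": 0, "travel": [0.0885, 0.53, 0.14], "twist": [0, 0, 0]},
  {"grip": 0, "travel": [0.095, 0.565, 0.14], "twist": [0, 0, 0]},
  {"grip": 0, "travel": [0.095, 0.565, 0.14], "twist": [0, 0, 0]},
  {"grip": 0, "travel": [0.095, 0.565, 0.14], "twist": [0, 0, 0]},
  {"grip": 0, "travel": [0.095, 0.565, 0.14], "twist": [0, 0, 0]},
])

```text
clock: 18.42
tcp_pos: [0.5623, 0.2729, 0.1524]
tool_rot: [[-0.058, 0.998, -0.002], [0.998, 0.058, -0.001], [-0.001, -0.002, -1.0]]
force: [-0.2, -0.2, -1.8]
opening: 0.0427
finger_force: 51.4
```

>>> carry_out([
  {"grip": 0, "travel": [0, 0, -0.05], "twist": [0, 0, 0]},
  {"grip": 0, "travel": [0, 0, -0.1], "twist": [0, 0, 0]},
  {"grip": 0, "travel": [0, 0, -0.13], "twist": [0, 0, 0]},
  {"grip": 0, "travel": [0, 0, -0.145], "twist": [0, 0, 0]},
  {"grip": 0, "travel": [0, 0, -0.15], "twist": [0, 0, 0]},
  {"grip": 0, "travel": [0, 0, -0.151], "twist": [0, 0, 0]},
  {"grip": 0, "travel": [0, 0, -0.151], "twist": [0, 0, 0]},
  {"grip": 0, "travel": [0, 0, -0.151], "twist": [0, 0, 0]},
  {"grip": 0.85, "travel": [0, 0, -0.15], "twist": [0, 0, 0]},
  {"grip": 0.85, "travel": [0, 0, -0.15], "twist": [0, 0, 0]},
  {"grip": 0.85, "travel": [0, 0, -0.15], "twist": [0, 0, 0]},
  {"grip": 0.85, "travel": [0, 0, -0.15], "twist": [0, 0, 0]},
  {"grip": 0.85, "travel": [0, 0, -0.1], "twist": [0, 0, 0]},
  {"grip": 0.85, "travel": [0, 0, -0.04], "twist": [0, 0, 0]},
  {"grip": 0.85, "travel": [0, 0, 0.01], "twist": [0, 0, 0]},
])

```text
clock: 20.3
tcp_pos: [0.5633, 0.2745, 0.1655]
tool_rot: [[-0.06, 0.998, 0.001], [0.998, 0.06, 0.0], [0.0, 0.001, -1.0]]
force: [0.5, 0.4, 0.9]
opening: 0.0727
finger_force: 0.0
```

>>> carry_out([
  {"grip": 0.85, "travel": [-0.0985, -0.495, 0.02], "twist": [0, 0, 88.5]},
  {"grip": 0.85, "travel": [-0.0985, -0.495, 0.02], "twist": [0, 0, 88.5]},
  {"grip": 0.85, "travel": [-0.0985, -0.495, 0.02], "twist": [0, 0, 88.5]},
  {"grip": 0.85, "travel": [-0.0985, -0.495, 0.02], "twist": [0, 0, 88.5]},
  {"grip": 0.85, "travel": [-0.0985, -0.495, 0.02], "twist": [0, 0, 88.5]},
  {"grip": 0.85, "travel": [-0.0985, -0.495, 0.02], "twist": [0, 0, 88.5]},
  {"grip": 0.85, "travel": [-0.0985, -0.495, 0.02], "twist": [0, 0, 88.5]},
  {"grip": 0.85, "travel": [-0.0985, -0.495, 0.02], "twist": [0, 0, 88.5]},
  {"grip": 0.85, "travel": [-0.0985, -0.495, 0.02], "twist": [0, 0, 88.5]},
  {"grip": 0.85, "travel": [-0.0985, -0.495, 0.02], "twist": [0, 0, 88.5]},
  {"grip": 0.85, "travel": [-0.0985, -0.495, 0.02], "twist": [0, 0, 88.5]},
  {"grip": 0.85, "travel": [-0.0985, -0.495, 0.02], "twist": [0, 0, 88.5]},
  {"grip": 0.85, "travel": [-0.0985, -0.495, 0.02], "twist": [0, 0, 88.5]},
  {"grip": 0.85, "travel": [-0.0985, -0.495, 0.02], "twist": [0, 0, 88.5]},
  {"grip": 0.85, "travel": [-0.0985, -0.495, 0.02], "twist": [0, 0, 88.5]},
])

```text
clock: 22.18
tcp_pos: [0.4646, -0.2203, 0.1832]
tool_rot: [[-0.999, -0.034, 0.0], [-0.034, 0.999, -0.0], [-0.0, -0.0, -1.0]]
force: [0.4, 0.1, -0.2]
opening: 0.073
finger_force: 0.0
```

Run:
```python
from h import *
s,p=snap('wrist','w5'); print(s['tcp_pos'],s['tool_rot'],s['opening'])
for l in ['gauge','rack','pad']: print(l,rect(p,l,Z[l],s))
s,p=snap('top','t5'); print('carton',rect(p,'carton',.057),rect(p,'wood',.042))
im=cv2.imread('pics/w5.png'); cv2.imwrite('pics/c5.png',np.hstack([cv2.resize(p['frame'][100:240,60:260],(400,280)),cv2.resize(im[100:380,100:460],(360,280))]))
```

```text
[ 0.46461699 -0.22027502  0.18323467] [[-9.99419802e-01 -3.40596259e-02  1.76874111e-05]
 [-3.40596264e-02  9.99419802e-01 -2.89812610e-05]
 [-1.66900580e-05 -2.95668727e-05 -9.99999999e-01]] 0.07297881109995596
gauge [(0.57, 460.3, -221.1, 39.4, 38.6, 90.9)]
rack [(0.55, 461.2, -220.8, 233.0, 76.0, 92.6)]
pad [(0.81, 457.0, -13.6, 100.0, 99.9, 99.2)]
carton [(0.81, 561.6, 361.5, 79.0, 58.3, 92.8), (0.47, 562.9, 304.2, 190.1, 184.0, 90.4)] [(0.88, 560.2, 270.9, 94.2, 47.3, 91.2)]
```

View pics/c5.png

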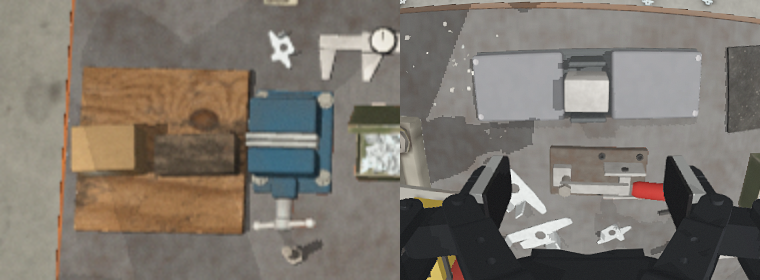

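Left panel: carton (105,148) and wood (195,155) are flat on the board with a gap between them. Right panel: the gauge is in the slot (587,90) with the plinths clear either side.

>>> carry_out([
  {"grip": 0.85, "travel": [0, 0, -0.05], "twist": [0, 0, 0]},
  {"grip": 0.85, "travel": [0, 0, -0.1], "twist": [0, 0, 0]},
  {"grip": 0.85, "travel": [0, 0, -0.14], "twist": [0, 0, 0]},
  {"grip": 0.85, "travel": [0, 0, -0.162], "twist": [0, 0, 0]},
  {"grip": 0.85, "travel": [0, 0, -0.17], "twist": [0, 0, 0]},
  {"grip": 0.85, "travel": [0, 0, -0.17], "twist": [0, 0, 0]},
  {"grip": 0.85, "travel": [0, 0, -0.17], "twist": [0, 0, 0]},
  {"grip": 0, "travel": [0, 0, -0.17], "twist": [0, 0, 0]},
  {"grip": 0, "travel": [0, 0, -0.17], "twist": [0, 0, 0]},
  {"grip": 0, "travel": [0, 0, -0.17], "twist": [0, 0, 0]},
  {"grip": 0, "travel": [0, 0, -0.17], "twist": [0, 0, 0]},
  {"grip": 0, "travel": [0, 0, -0.17], "twist": [0, 0, 0]},
  {"grip": 0, "travel": [0, 0, -0.17], "twist": [0, 0, 0]},
  {"grip": 0, "travel": [0, 0, -0.17], "twist": [0, 0, 0]},
], squeeze=70)

```text
clock: 24.28
tcp_pos: [0.4656, -0.2214, 0.0143]
tool_rot: [[-0.999, -0.033, 0.002], [-0.033, 0.999, -0.001], [-0.002, -0.001, -1.0]]
force: [0.2, -0.1, 6.7]
opening: 0.0387
finger_force: 71.7
```

>>> carry_out([
  {"grip": 0, "travel": [0, 0, 0.04], "twist": [0, 0, 0]},
  {"grip": 0, "travel": [0, 0, 0.09], "twist": [0, 0, 0]},
  {"grip": 0, "travel": [0, 0, 0.145], "twist": [0, 0, 0]},
  {"grip": 0, "travel": [0, 0, 0.145], "twist": [0, 0, 0]},
  {"grip": 0, "travel": [-0.0015, 0.04, 0.145], "twist": [0, 0, 0]},
  {"grip": 0, "travel": [-0.003, 0.09, 0.145], "twist": [0, 0, 0]},
  {"grip": 0, "travel": [-0.005, 0.14, 0.145], "twist": [0, 0, 0]},
  {"grip": 0, "travel": [-0.007, 0.19, 0.145], "twist": [0, 0, 0]},
  {"grip": 0, "travel": [-0.007, 0.208, 0.145], "twist": [0, 0, 0]},
  {"grip": 0, "travel": [-0.007, 0.208, 0.145], "twist": [0, 0, 0]},
  {"grip": 0, "travel": [-0.007, 0.208, 0.145], "twist": [0, 0, 0]},
])

```text
clock: 25.65
tcp_pos: [0.4567, -0.0131, 0.1571]
tool_rot: [[-0.999, -0.033, -0.002], [-0.033, 0.999, -0.0], [0.002, -0.0, -1.0]]
force: [0.5, -0.8, -1.8]
opening: 0.0389
finger_force: 71.7
```

Run:
```python
from h import *
s,p=snap('wrist','w6'); print(s['tcp_pos'],s['force'],s['opening'])
for l,z in [('gauge',.19),('pad',.005)]: print(l,rect(p,l,z,s))
```

```text
[ 0.45667956 -0.01305825  0.15708478] [ 0.45357166 -0.77634536 -1.81700378] 0.03885625896757312
gauge [(0.58, 450.7, -12.8, 47.4, 41.1, 1.5)]
pad [(0.76, 457.4, -12.2, 101.3, 100.3, 8.5)]
```

>>> carry_out([
  {"grip": 0, "travel": [0, 0, -0.05], "twist": [0, 0, 0]},
  {"grip": 0, "travel": [0, 0, -0.1], "twist": [0, 0, 0]},
  {"grip": 0, "travel": [0, 0, -0.13], "twist": [0, 0, 0]},
  {"grip": 0, "travel": [0, 0, -0.14], "twist": [0, 0, 0]},
  {"grip": 0, "travel": [0, 0, -0.1435], "twist": [0, 0, 0]},
  {"grip": 0, "travel": [0, 0, -0.1435], "twist": [0, 0, 0]},
  {"grip": 0, "travel": [0, 0, -0.1435], "twist": [0, 0, 0]},
  {"grip": 0, "travel": [0, 0, -0.1435], "twist": [0, 0, 0]},
  {"grip": 0.8, "travel": [0, 0, -0.1425], "twist": [0, 0, 0]},
  {"grip": 0.8, "travel": [0, 0, -0.1425], "twist": [0, 0, 0]},
  {"grip": 0.8, "travel": [0, 0, -0.1425], "twist": [0, 0, 0]},
  {"grip": 0.8, "travel": [0, 0, -0.1425], "twist": [0, 0, 0]},
  {"grip": 0.8, "travel": [0, 0, -0.1], "twist": [0, 0, 0]},
  {"grip": 0.8, "travel": [0, 0, -0.04], "twist": [0, 0, 0]},
  {"grip": 0.8, "travel": [0, 0, 0.02], "twist": [0, 0, 0]},
  {"grip": 0.8, "travel": [0, 0, 0.02], "twist": [0, 0, 0]},
])

```text
clock: 27.8
tcp_pos: [0.4621, -0.0134, 0.1839]
tool_rot: [[-0.999, -0.034, 0.012], [-0.034, 0.999, -0.002], [-0.012, -0.002, -1.0]]
force: [1.0, -0.5, -0.8]
opening: 0.0681
finger_force: 0.0
```

Run:
```python
from h import *
s,p=snap('wrist','w7'); print(s['tcp_pos'],s['tool_rot'][0],s['force'],s['opening'])
for l,z in [('gauge',.055),('pad',.005)]: print(l,rect(p,l,z,s))
```

```text
[ 0.46211792 -0.0134031   0.18385139] [-0.99936684 -0.03356686  0.01179735] [ 1.03022036 -0.50669631 -0.81473408] 0.06807184512065684
gauge [(0.94, 453.3, -12.2, 39.2, 36.4, 92.0)]
pad [(0.91, 457.6, -12.0, 101.8, 101.0, 8.2)]
```

View pics/w7.png

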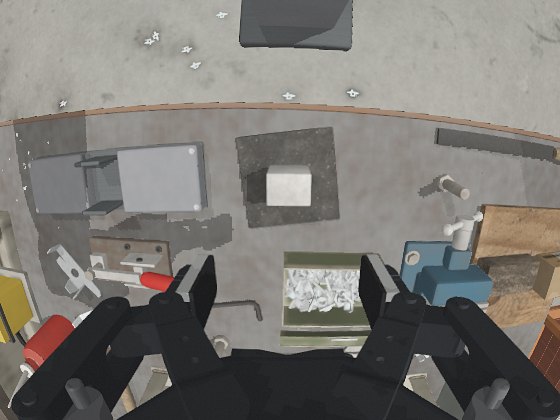

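The wrist view shows the gauge upright at (289,186), centred on the rubber square at (288,177), within about 2 mm. Now the carton.

>>> carry_out([
  {"grip": 0.85, "travel": [0.107, 0.383, 0], "twist": [0, 0, -88.5]},
  {"grip": 0.85, "travel": [0.107, 0.383, 0], "twist": [0, 0, -88.5]},
  {"grip": 0.85, "travel": [0.107, 0.383, 0], "twist": [0, 0, -88.5]},
  {"grip": 0.85, "travel": [0.107, 0.383, 0], "twist": [0, 0, -88.5]},
  {"grip": 0.85, "travel": [0.107, 0.383, 0], "twist": [0, 0, -88.5]},
  {"grip": 0.85, "travel": [0.107, 0.383, 0], "twist": [0, 0, -88.5]},
  {"grip": 0.85, "travel": [0.107, 0.383, 0], "twist": [0, 0, -88.5]},
  {"grip": 0.85, "travel": [0.107, 0.383, 0], "twist": [0, 0, -88.5]},
  {"grip": 0.85, "travel": [0.107, 0.383, 0], "twist": [0, 0, -88.5]},
  {"grip": 0.85, "travel": [0.107, 0.383, 0], "twist": [0, 0, -88.5]},
  {"grip": 0.85, "travel": [0.107, 0.383, 0], "twist": [0, 0, -88.5]},
  {"grip": 0.85, "travel": [0.107, 0.383, 0], "twist": [0, 0, -88.5]},
  {"grip": 0.85, "travel": [0.107, 0.383, 0], "twist": [0, 0, -88.5]},
  {"grip": 0.85, "travel": [0.107, 0.383, 0], "twist": [0, 0, -88.5]},
])

```text
clock: 29.7
tcp_pos: [0.5646, 0.3702, 0.1784]
tool_rot: [[-0.06, 0.998, 0.0], [0.998, 0.06, 0.0], [0.0, 0.0, -1.0]]
force: [0.3, -0.1, -0.8]
opening: 0.0726
finger_force: 0.0
```

Run:
```python
from h import *
s,p=snap('wrist','w8'); print(s['tcp_pos'],s['tool_rot'],s['opening'])
for l,z in [('carton',.057),('wood',.042)]: print(l,rect(p,l,z,s))
```

```text
[0.56457506 0.37024135 0.17838857] [[-5.96739891e-02  9.98217892e-01  2.32754433e-04]
 [ 9.98217915e-01  5.96739647e-02  1.10390937e-04]
 [ 9.63048286e-05  2.38927112e-04 -9.99999967e-01]] 0.0726490184130868
carton [(0.75, 570.2, 338.1, 164.4, 162.0, 89.9), (0.73, 564.6, 374.1, 73.9, 50.7, 93.5)]
wood [(0.7, 563.6, 281.0, 98.4, 44.8, 91.5)]
```

>>> carry_out([
  {"grip": 0.85, "travel": [0, 0, -0.05], "twist": [0, 0, 0]},
  {"grip": 0.85, "travel": [0, 0, -0.1], "twist": [0, 0, 0]},
  {"grip": 0.85, "travel": [0, 0, -0.14], "twist": [0, 0, 0]},
  {"grip": 0.85, "travel": [0, 0, -0.165], "twist": [0, 0, 0]},
  {"grip": 0.85, "travel": [0, 0, -0.173], "twist": [0, 0, 0]},
  {"grip": 0.85, "travel": [0, 0, -0.173], "twist": [0, 0, 0]},
  {"grip": 0.85, "travel": [0, 0, -0.173], "twist": [0, 0, 0]},
  {"grip": 0, "travel": [0, 0, -0.173], "twist": [0, 0, 0]},
  {"grip": 0, "travel": [0, 0, -0.173], "twist": [0, 0, 0]},
  {"grip": 0, "travel": [0, 0, -0.173], "twist": [0, 0, 0]},
  {"grip": 0, "travel": [0, 0, -0.173], "twist": [0, 0, 0]},
  {"grip": 0, "travel": [0, 0, -0.173], "twist": [0, 0, 0]},
  {"grip": 0, "travel": [0, 0, -0.173], "twist": [0, 0, 0]},
], squeeze=50)

```text
clock: 31.48
tcp_pos: [0.5657, 0.371, 0.0068]
tool_rot: [[-0.06, 0.998, 0.002], [0.998, 0.06, 0.001], [0.001, 0.002, -1.0]]
force: [-0.3, 1.3, 5.7]
opening: 0.0496
finger_force: 53.2
```

>>> carry_out([
  {"grip": 0, "travel": [0, 0, 0.04], "twist": [0, 0, 0]},
  {"grip": 0, "travel": [0, 0, 0.09], "twist": [0, 0, 0]},
  {"grip": 0, "travel": [0, 0, 0.15], "twist": [0, 0, 0]},
  {"grip": 0, "travel": [0, 0, 0.15], "twist": [0, 0, 0]},
  {"grip": 0, "travel": [-0.01, -0.05, 0.15], "twist": [0, 0, 0]},
  {"grip": 0, "travel": [-0.022, -0.11, 0.15], "twist": [0, 0, 0]},
  {"grip": 0, "travel": [-0.034, -0.17, 0.15], "twist": [0, 0, 0]},
  {"grip": 0, "travel": [-0.046, -0.23, 0.15], "twist": [0, 0, 0]},
  {"grip": 0, "travel": [-0.058, -0.29, 0.15], "twist": [0, 0, 0]},
  {"grip": 0, "travel": [-0.07, -0.35, 0.15], "twist": [0, 0, 0]},
  {"grip": 0, "travel": [-0.082, -0.41, 0.15], "twist": [0, 0, 0]},
  {"grip": 0, "travel": [-0.094, -0.47, 0.15], "twist": [0, 0, 0]},
  {"grip": 0, "travel": [-0.105, -0.52, 0.15], "twist": [0, 0, 0]},
  {"grip": 0, "travel": [-0.105, -0.52, 0.15], "twist": [0, 0, 0]},
  {"grip": 0, "travel": [-0.105, -0.52, 0.15], "twist": [0, 0, 0]},
  {"grip": 0, "travel": [-0.105, -0.52, 0.15], "twist": [0, 0, 0]},
])

```text
clock: 33.48
tcp_pos: [0.4592, -0.1483, 0.1546]
tool_rot: [[-0.061, 0.998, -0.001], [0.998, 0.061, 0.001], [0.001, -0.001, -1.0]]
force: [-0.6, 0.5, -0.8]
opening: 0.0496
finger_force: 52.7
```

>>> carry_out([
  {"grip": 0, "travel": [0, 0, -0.05], "twist": [0, 0, 0]},
  {"grip": 0, "travel": [0, 0, -0.1], "twist": [0, 0, 0]},
  {"grip": 0, "travel": [0, 0, -0.125], "twist": [0, 0, 0]},
  {"grip": 0, "travel": [0, 0, -0.135], "twist": [0, 0, 0]},
  {"grip": 0, "travel": [0, 0, -0.138], "twist": [0, 0, 0]},
  {"grip": 0, "travel": [0, 0, -0.138], "twist": [0, 0, 0]},
  {"grip": 0, "travel": [0, 0, -0.138], "twist": [0, 0, 0]},
  {"grip": 0, "travel": [0, 0, -0.138], "twist": [0, 0, 0]},
  {"grip": 0.85, "travel": [0, 0, -0.137], "twist": [0, 0, 0]},
  {"grip": 0.85, "travel": [0, 0, -0.137], "twist": [0, 0, 0]},
  {"grip": 0.85, "travel": [0, 0, -0.137], "twist": [0, 0, 0]},
  {"grip": 0.85, "travel": [0, 0, -0.137], "twist": [0, 0, 0]},
  {"grip": 0.85, "travel": [0, 0, -0.09], "twist": [0, 0, 0]},
  {"grip": 0.85, "travel": [0, 0, -0.04], "twist": [0, 0, 0]},
  {"grip": 0.85, "travel": [0, 0, 0.02], "twist": [0, 0, 0]},
  {"grip": 0.85, "travel": [0, 0, 0.02], "twist": [0, 0, 0]},
])

```text
clock: 35.48
tcp_pos: [0.4636, -0.1517, 0.1808]
tool_rot: [[-0.06, 0.998, 0.01], [0.998, 0.06, -0.005], [-0.006, 0.01, -1.0]]
force: [1.1, 0.3, -1.0]
opening: 0.0723
finger_force: 0.0
```

Run:
```python
from h import *
s,p=snap('wrist','w9'); print(s['clock'],s['tcp_pos'],s['opening'])
for l in ['carton','rack']: print(l,rect(p,l,Z[l],s))
```

```text
35.475 [ 0.46362869 -0.15170058  0.18078219] 0.07234369038689652
carton [(0.93, 460.8, -146.3, 74.8, 50.2, 93.5)]
rack [(0.98, 462.5, -218.7, 234.7, 70.8, 93.3)]
```

>>> carry_out([
  {"grip": 0.8, "travel": [0.1035, 0.424, 0], "twist": [0, 0, 0]},
  {"grip": 0.8, "travel": [0.1035, 0.424, 0], "twist": [0, 0, 0]},
  {"grip": 0.8, "travel": [0.1035, 0.424, 0], "twist": [0, 0, 0]},
  {"grip": 0.8, "travel": [0.1035, 0.424, 0], "twist": [0, 0, 0]},
  {"grip": 0.8, "travel": [0.1035, 0.424, 0], "twist": [0, 0, 0]},
  {"grip": 0.8, "travel": [0.1035, 0.424, 0], "twist": [0, 0, 0]},
  {"grip": 0.8, "travel": [0.1035, 0.424, 0], "twist": [0, 0, 0]},
  {"grip": 0.8, "travel": [0.1035, 0.424, 0], "twist": [0, 0, 0]},
  {"grip": 0.8, "travel": [0.1035, 0.424, 0], "twist": [0, 0, 0]},
  {"grip": 0.8, "travel": [0.1035, 0.424, 0], "twist": [0, 0, 0]},
  {"grip": 0.8, "travel": [0.1035, 0.424, 0], "twist": [0, 0, 0]},
])

```text
clock: 37.0
tcp_pos: [0.5627, 0.2729, 0.175]
tool_rot: [[-0.058, 0.998, -0.001], [0.998, 0.058, -0.0], [-0.0, -0.001, -1.0]]
force: [0.1, 0.4, 0.9]
opening: 0.0683
finger_force: 0.0
```

Run:
```python
from h import *
s,p=snap('wrist','w10'); print(s['tcp_pos'],s['tool_rot'][0])
print(rect(p,'wood',.042,s))
```

```text
[0.56271297 0.2728745  0.17503095] [-5.77151788e-02  9.98332869e-01 -6.63651827e-04]
[(0.71, 563.3, 276.3, 91.8, 44.6, 93.3)]
```

>>> carry_out([
  {"grip": 0.8, "travel": [0, 0, -0.05], "twist": [0, 0, 0]},
  {"grip": 0.8, "travel": [0, 0, -0.1], "twist": [0, 0, 0]},
  {"grip": 0.8, "travel": [0, 0, -0.14], "twist": [0, 0, 0]},
  {"grip": 0.8, "travel": [0, 0, -0.165], "twist": [0, 0, 0]},
  {"grip": 0.8, "travel": [0, 0, -0.172], "twist": [0, 0, 0]},
  {"grip": 0.8, "travel": [0, 0, -0.172], "twist": [0, 0, 0]},
  {"grip": 0.8, "travel": [0, 0, -0.172], "twist": [0, 0, 0]},
  {"grip": 0, "travel": [0, 0, -0.172], "twist": [0, 0, 0]},
  {"grip": 0, "travel": [0, 0, -0.172], "twist": [0, 0, 0]},
  {"grip": 0, "travel": [0, 0, -0.172], "twist": [0, 0, 0]},
  {"grip": 0, "travel": [0, 0, -0.172], "twist": [0, 0, 0]},
  {"grip": 0, "travel": [0, 0, -0.172], "twist": [0, 0, 0]},
  {"grip": 0, "travel": [0, 0, -0.172], "twist": [0, 0, 0]},
], squeeze=50)

```text
clock: 38.72
tcp_pos: [0.5643, 0.2748, 0.0047]
tool_rot: [[-0.06, 0.998, 0.003], [0.998, 0.06, 0.001], [0.001, 0.003, -1.0]]
force: [-0.4, -0.0, 6.7]
opening: 0.0434
finger_force: 52.3
```

>>> carry_out([
  {"grip": 0, "travel": [0, 0, 0.04], "twist": [0, 0, 0]},
  {"grip": 0, "travel": [0, 0, 0.09], "twist": [0, 0, 0]},
  {"grip": 0, "travel": [0, 0, 0.15], "twist": [0, 0, 0]},
  {"grip": 0, "travel": [0, 0, 0.16], "twist": [0, 0, 0]},
  {"grip": 0, "travel": [-0.0085, -0.05, 0.16], "twist": [0, 0, 0]},
  {"grip": 0, "travel": [-0.0185, -0.11, 0.16], "twist": [0, 0, 0]},
  {"grip": 0, "travel": [-0.0285, -0.17, 0.16], "twist": [0, 0, 0]},
  {"grip": 0, "travel": [-0.0385, -0.23, 0.16], "twist": [0, 0, 0]},
  {"grip": 0, "travel": [-0.0485, -0.29, 0.16], "twist": [0, 0, 0]},
  {"grip": 0, "travel": [-0.0585, -0.35, 0.16], "twist": [0, 0, 0]},
  {"grip": 0, "travel": [-0.0685, -0.41, 0.16], "twist": [0, 0, 0]},
  {"grip": 0, "travel": [-0.0785, -0.47, 0.16], "twist": [0, 0, 0]},
  {"grip": 0, "travel": [-0.0885, -0.53, 0.16], "twist": [0, 0, 0]},
  {"grip": 0, "travel": [-0.095, -0.565, 0.16], "twist": [0, 0, 0]},
  {"grip": 0, "travel": [-0.095, -0.565, 0.16], "twist": [0, 0, 0]},
  {"grip": 0, "travel": [-0.095, -0.565, 0.16], "twist": [0, 0, 0]},
  {"grip": 0, "travel": [-0.095, -0.565, 0.16], "twist": [0, 0, 0]},
])

```text
clock: 40.85
tcp_pos: [0.4677, -0.2891, 0.1626]
tool_rot: [[-0.061, 0.998, -0.001], [0.998, 0.061, 0.001], [0.001, -0.001, -1.0]]
force: [0.3, 0.2, -1.1]
opening: 0.0428
finger_force: 51.5
```

>>> carry_out([
  {"grip": 0, "travel": [0, 0, -0.05], "twist": [0, 0, 0]},
  {"grip": 0, "travel": [0, 0, -0.1], "twist": [0, 0, 0]},
  {"grip": 0, "travel": [0, 0, -0.135], "twist": [0, 0, 0]},
  {"grip": 0, "travel": [0, 0, -0.145], "twist": [0, 0, 0]},
  {"grip": 0, "travel": [0, 0, -0.148], "twist": [0, 0, 0]},
  {"grip": 0, "travel": [0, 0, -0.148], "twist": [0, 0, 0]},
  {"grip": 0, "travel": [0, 0, -0.148], "twist": [0, 0, 0]},
  {"grip": 0, "travel": [0, 0, -0.148], "twist": [0, 0, 0]},
  {"grip": 0.8, "travel": [0, 0, -0.147], "twist": [0, 0, 0]},
  {"grip": 0.8, "travel": [0, 0, -0.147], "twist": [0, 0, 0]},
  {"grip": 0.8, "travel": [0, 0, -0.147], "twist": [0, 0, 0]},
  {"grip": 0.8, "travel": [0, 0, -0.147], "twist": [0, 0, 0]},
  {"grip": 0.8, "travel": [0, 0, -0.1], "twist": [0, 0, 0]},
  {"grip": 0.8, "travel": [0, 0, -0.04], "twist": [0, 0, 0]},
  {"grip": 0.8, "travel": [0, 0, 0.02], "twist": [0, 0, 0]},
  {"grip": 0.8, "travel": [0, 0, 0.06], "twist": [0, 0, 0]},
  {"grip": 0.8, "travel": [0, 0.3, 0.06], "twist": [0, 0, 0]},
  {"grip": 0.8, "travel": [0, 0.3, 0.06], "twist": [0, 0, 0]},
  {"grip": 0.8, "travel": [0, 0.3, 0.06], "twist": [0, 0, 0]},
  {"grip": 0.8, "travel": [0, 0.3, 0.06], "twist": [0, 0, 0]},
])

```text
clock: 43.35
tcp_pos: [0.4677, -0.0389, 0.2233]
tool_rot: [[-0.059, 0.998, 0.001], [0.998, 0.059, -0.0], [-0.0, 0.001, -1.0]]
force: [0.9, 0.5, 0.5]
opening: 0.0684
finger_force: 0.0
```

>>> carry_out([
  {"grip": 0.8, "travel": [0.04, 0.4, 0], "twist": [0, 0, 0]},
  {"grip": 0.8, "travel": [0.04, 0.4, 0], "twist": [0, 0, 0]},
  {"grip": 0.8, "travel": [0.04, 0.4, 0], "twist": [0, 0, 0]},
  {"grip": 0.8, "travel": [0.04, 0.4, 0], "twist": [0, 0, 0]},
  {"grip": 0.8, "travel": [0.04, 0.4, 0], "twist": [0, 0, 0]},
  {"grip": 0.8, "travel": [0.04, 0.4, 0], "twist": [0, 0, 0]},
  {"grip": 0.8, "travel": [0.04, 0.4, 0], "twist": [0, 0, 0]},
  {"grip": 0.8, "travel": [0.04, 0.4, 0], "twist": [0, 0, 0]},
  {"grip": 0.8, "travel": [0.04, 0.4, 0], "twist": [0, 0, 0]},
])

```text
clock: 44.48
tcp_pos: [0.5076, 0.3586, 0.2229]
tool_rot: [[-0.059, 0.998, -0.001], [0.998, 0.059, -0.001], [-0.001, -0.001, -1.0]]
force: [-0.1, 0.7, -0.5]
opening: 0.068
finger_force: 0.0
```

Run:
```python
from h import *
s,p=snap('top','t11'); print(s['clock'],s['tcp_pos'],s['force'])
for l in Z: print(l,rect(p,l,.055 if l=='gauge' else Z[l]))
```

```text
44.475 [0.50764351 0.35856926 0.22285394] [-0.12441297  0.65047418 -0.51593512]
carton [(0.81, 457.1, -148.3, 73.2, 50.0, 94.6)]
wood [(0.71, 466.6, -289.1, 95.8, 43.8, 91.1)]
gauge [(0.64, 454.5, -12.9, 37.1, 30.6, 91.1)]
board [(0.58, 569.9, 317.6, 193.6, 191.7, 89.9)]
pad [(0.93, 456.7, -12.6, 103.1, 102.4, 98.2)]
rack [(0.97, 460.0, -216.6, 234.6, 70.3, 93.0)]
```

View pics/t11.png

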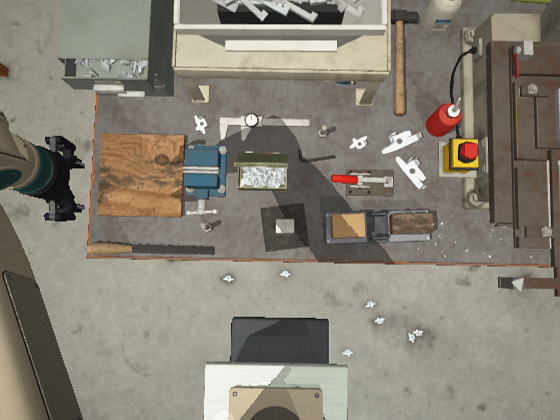

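The final view shows the carton (348,226) and wood (412,222) back on the rack, within about 2 mm of their first measurements. The gauge is on the pad at (285,226) and the arm is clear.

```bash
python3 -c "
from workcell import job
print(job.hand_in())"
```

```text
the job is handed in; nothing more can be done
None
```

I've handed the job in: the gauge block stands upright within about 3 mm of the rubber square's centre, and the carton and wooden block are back on the rack within about 2 mm of where they started. One closing of the jaws landed on top of the carton, because the real fingertips sit about 39 mm further back than stated; the carton didn't move, and I corrected for it from then on.

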